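# Lay a breakfast tray from the sloped bins

## Robot

A 7-joint arm with a two-finger parallel gripper is mounted at the origin on the work surface. World frame = base frame: x ahead of the robot, y to its left, z up, the work surface at z = 0. Lengths are in m, angles in degrees, forces in N, time in s.
With the tool pointing down it reaches from about 0.4 to 0.875 m from the base axis. Payload 6.5 kg.
Tool frame: the origin (TCP) lies midway between the tips of the shut fingers; the grasp point (between the pads) lies 19 mm behind it; z points along the fingers, y is the line along which they close (so a half turn about z gives the same grasp; the last joint's range is limited). The gripper opens to 88 mm and grips with 3 to 60 N. Pads are 18 mm wide; open, the fingers measure 123 mm over their backs; the gripper's body (75 mm by 187 mm) begins 45 mm behind the grasp point.
Start: joints at [64.733, 30.733, -0.252, 88.115, 0.149, 61.152, -4.079], TCP at [0.238, -0.605, 0.239] pointing down, gripper open.
Joint ranges: [-154.64, 154.64], [-21.42, 123.67], [-72.66, 72.17], [13.99, 137.28], [-74.86, 254.86], [10.95, 109.41], [-158.01, 158.01]. Speed limits (degrees/s): [136.94, 136.94, 180, 180, 180, 180, 180].

## Interface

Orientations are given as [roll, pitch, yaw] about the fixed x, y, z axes, in that order (R = Rz(yaw) Ry(pitch) Rx(roll)).
In Python, from rig import ctrl gives the robot as it stands. The module is installed in compiled form; this text tells all that it offers.
- The arm moves only by the tool jog_arm, never from a script. Its argument "commands" is a list of rows, each an object of numbers: "claw": the gripper's target within -1 to 1 (fully open at 1, half-way at 0, shut at -1); "tx", "ty", "tz": the shift along the tool's x, y, z in m; "yaw": the turn about the tool's z in rad. A call has exactly 10 rows; each row shifts and turns the commanded pose from where the row before left it, along the tool's axes as they then stand; what a row does not reach is not made up. A row lasts 1/8 s, in which the tool goes at most 62.5 mm and 10.7 degrees, less where a joint would pass 70% of its speed; a pose out of reach is approached as far as the arm can. A call is refused whole if a number of a shift passes 0.0625 or a number of a turn 0.188, either way. A call with a gripper value outside its range is refused whole. The fingers move at their own pace and stop on an object; "grip_force" is the grip in N (left out, the last holds). Time passes only in rows, so rows that do not move let the fingers close, or fill a call up. It gives the time, the measured TCP pose, the force, the opening and the grip force at its end, in the units of the state.
- ctrl.read_state(): the state, without advancing time (a new reading comes with each control period).
- ctrl.camera(name): name is "scene" or "top" or "wrist"; returns a dict with "image" (384x512x3 uint8, red, green, blue), "K" (3x3 intrinsics, pixels), "rvec" (rotation vector, rad) and "tvec" (3), from world to camera coordinates, as OpenCV has them. Camera axes: x right, y down, z forward; pixel columns grow to the right and rows downward; lengths in m; the calibration is good to about 2 mm. The wrist camera is an equidistant fisheye: a pixel r from the principal point sees the ray r / f radians off the axis. A picture is of the moment at which its call begins. There is no depth.
- ctrl.finish_job(): hands the job in; it is judged then, once.
The state is a dict: "time_s": time; "joint_positions": joint angles; "qd": joint speeds; "joint_torque": joint torques, N m; "eef_pos": TCP position; "tcp_rot": TCP orientation; "force": force on the tool from outside, world axes, zero at the start; "wrist_torque": the same for the moment, N m; "opening": finger opening in m; "gripper_force": force on a finger pad.
Only numpy, scipy, OpenCV 4.12 (cv2) and the standard library are available. Lean on these libraries where they do the work, as an engineer would, in place of code of your own. Each camera call takes 0.05 s, during which the arm holds its last target. There are 200 camera calls.

## Task

Lay the breakfast tray for one guest: take the blue egg cup and the brass napkin ring out of their sloped bins and set them down gently, without dropping them, on the bare part of the wooden tray beside the plate, the cup upright and the ring standing on its end with its hole facing up, neither leaning on anything. The glass shelf hangs low over the bins, which face away from the robot, so reach in on a slant from their open far side; leave the steel napkin ring in its bin and do not shift the plate, the jar and tin on the shelf, or the salt shaker.

Things in the scene. Friction and masses are not known exactly. Their poses are not given: they have to be found in the camera images.
- egg_cup: blue china egg cup, 48 mm high, 60 g; foot 42 mm across, waist 26 mm, bowl 45 mm across on the outside between 26 and 48 mm height. Origin: centre of the underside of its foot; z points up its axis out of the mouth. Stands on the floor of a sloped bin at the start, leaning with it, against the bin's front lip (far from the robot)
- brass_ring: brass (yellow) napkin ring, 44 mm outside, 37 mm inside, 28 mm high, 50 g. Origin: centre of its lower end; z along its axis. Stands on end on the floor of a sloped bin at the start, against its front lip
- steel_ring: steel (silver) napkin ring of the same size, in the third bin; stays there. Origin: centre of its lower end
- bin0: one of three like wooden bins in the rack, open box 125 (x) x 124 (y) mm, fixed, leaning 28 deg away from the robot; walls and floor 6 mm thick; from the underside, side and back walls rise 42 mm, front lip (its -x side, the far side seen from the robot) 26 mm. Origin: centre of its underside; z square to its floor, x up the slope, towards the robot. Which bin holds which piece varies
- bin1: one of three like wooden bins in the rack, open box 125 (x) x 124 (y) mm, fixed, leaning 28 deg away from the robot; walls and floor 6 mm thick; from the underside, side and back walls rise 42 mm, front lip (its -x side, the far side seen from the robot) 26 mm. Origin: centre of its underside; z square to its floor, x up the slope, towards the robot. Which bin holds which piece varies
- bin2: one of three like wooden bins in the rack, open box 125 (x) x 124 (y) mm, fixed, leaning 28 deg away from the robot; walls and floor 6 mm thick; from the underside, side and back walls rise 42 mm, front lip (its -x side, the far side seen from the robot) 26 mm. Origin: centre of its underside; z square to its floor, x up the slope, towards the robot. Which bin holds which piece varies
- rack: fixed rack with the three bins and, over their rear halves, a glass shelf 400 mm wide (y). Origin: on the table under the middle bin's origin; x points back towards the robot. Shelf: from x = +4 (thin oak front edge) to x = +124 mm, underside at 168 mm height, top at 182; posts at its rear corners. Bin origins: x = +28, y = -126, 0, +126, z = 70 mm
- shelf_edge (a point): middle of the lower front edge of the glass shelf (168 mm above the table)
- tray: fixed dark wooden tray, 220 (x) x 300 (y) mm, rim 18 mm high and 6 mm thick, floor top 6 mm above the table. Origin: centre of its underside. The plate takes its half towards -y; the half towards +y is bare
- plate: white plate, 124 mm across, 16 mm high, in the tray's -y half. Origin: centre of its underside; leave alone
- jam_jar: amber jam jar with red cap, 60 mm across, 60 mm high, on the glass shelf. Origin: centre of its underside; leave alone
- tin: flat tin, 64 mm across, 45 mm high, on the glass shelf. Origin: centre of its underside; leave alone
- salt_shaker: glass salt shaker, 40 mm across, 85 mm high, on the table. Origin: centre of its underside; leave alone
There are look-alikes about, which are no part of the job. Of the things that look like the brass_ring, the larger one is meant. Several things have the shape of the egg_cup; the one meant has the colours described above.

How it is judged (in metres and radians):
At the end, for the whole second after the job is handed in: Egg cup and brass ring both stand on the floor of the tray (their centres at least 25 mm from its outer edges), axes within 0.12 rad of upright, the cup mouth up, neither touching the plate or the other, at rest (x of egg_cup in the frame of tray between -0.085 and 0.085 m and y of egg_cup in the frame of tray between -0.125 and 0.125 m and z of egg_cup in the frame of tray between 0.002 and 0.01 m and angle between the z axis of each of egg_cup, brass_ring and the z axis of tray, either way round below 0.12 rad and linear speed of each of egg_cup, brass_ring below 0.02 m/s and contact force between each of egg_cup, brass_ring and plate below 0.2 N and angle between egg_cup's own z axis and vertical below 0.12 rad and x of brass_ring in the frame of tray between -0.085 and 0.085 m and y of brass_ring in the frame of tray between -0.125 and 0.125 m and z of brass_ring in the frame of tray between 0.002 and 0.038 m and contact force between egg_cup and brass_ring below 0.2 N).
It fails at once if the egg cup is dropped (moves faster than 0.7 m/s while no finger touches it, a fall of about 25 mm) (linear speed of egg_cup above 0.7 m/s and contact force between the fingers and egg_cup below 0.05 N).
It fails at once if the brass ring is dropped (moves faster than 0.7 m/s while no finger touches it, a fall of about 25 mm) (linear speed of brass_ring above 0.7 m/s and contact force between the fingers and brass_ring below 0.05 N).
It fails at once if the steel ring moves more than 60 mm (distance of steel_ring from where it was at the start of the episode above 0.06 m).
It fails at once if the plate, jam jar, tin or salt shaker moves more than 30 mm (distance of any of plate, jam_jar, tin, salt_shaker from where it was at the start of the episode above 0.03 m).
It also fails if it takes over 64 s, if anything falls off the work surface, if the arm or the gripper's body presses on something with over 40 N, if the wrist force passes 120 N, or if a joint passes its speed limit or range.

## Working session

There is one attempt and no reset: what is moved stays moved. The work goes in short steps, Python scripts to look and compute and a tool call to move; the robot and the scene stay as the last step left them, time stands still between calls to the robot, and variables do not carry over. Pictures are saved under pics/ and viewed, at most 10 in all, crops included, and the job is handed in when it is done.

Besides the shell and the picture viewer there is one more tool, called after "Request:" as name(argument=value, ...), one argument or row to a line, values as JSON. jog_arm: Moves the arm, as the interface text tells. Its arguments: {"type":"object","properties":{"commands":{"type":"array"},"grip_force":{"type":"number"}},"required":["commands"]}

```bash
mkdir -p pics; ls
python3 - <<'E'
from rig import ctrl
import cv2,numpy as np
s=ctrl.read_state();print(s)
for n in ("scene","top"):
    c=ctrl.camera(n);cv2.imwrite(f"pics/{n}0.png",c["image"][:,:,::-1])
    np.savez(f"{n}0.npz",**c);R=cv2.Rodrigues(np.array(c["rvec"]))[0];print(n,c["K"],(-R.T@np.array(c["tvec"]).ravel()),R)
E
```

```text
pics
{'time_s': 0.0, 'joint_positions': array([64.7349705 , 30.77702494, -0.25423742, 88.16764923,  0.15067953,
       61.15007478, -4.07901729]), 'qd': array([-0.03947264, -0.01930659, -0.02098167,  0.01694986, -0.01944761,
       -0.04572162, -0.01781546]), 'joint_torque': array([-7.01659101e-04, -5.70989192e+01,  9.90680829e-01, -2.51606762e+01,
       -5.62340626e-02,  1.79048278e-02,  1.73694780e-04]), 'eef_pos': array([ 0.23769658, -0.60435813,  0.23786517]), 'tcp_rot': array([-1.79905945e+02,  8.47736374e-03,  2.14773730e+01]), 'force': array([ 0.33156546, -1.18512565,  0.0143416 ]), 'wrist_torque': array([-0.0056701 ,  0.01063366,  0.02477439]), 'gripper_force': 0.0, 'opening': 0.08787914090115206}
scene [[385.63054668   0.         256.44748377]
 [  0.         385.63054668 192.78171368]
 [  0.           0.           1.        ]] [ 1.05844254 -0.46891665  0.74212621] [[ 0.61607835  0.78748356  0.01780771]
 [ 0.54612591 -0.41074518 -0.73009238]
 [-0.56762132  0.45951936 -0.68311639]]
top [[387.20787478   0.         258.11464598]
 [  0.         387.20787478 191.31115139]
 [  0.           0.           1.        ]] [ 0.38334522 -0.05078331  1.06745142] [[-0.01299429 -0.99981382 -0.01426451]
 [-0.98301569  0.01538508 -0.18287549]
 [ 0.1830609   0.0116459  -0.98303259]]
```

View pics/scene0.png

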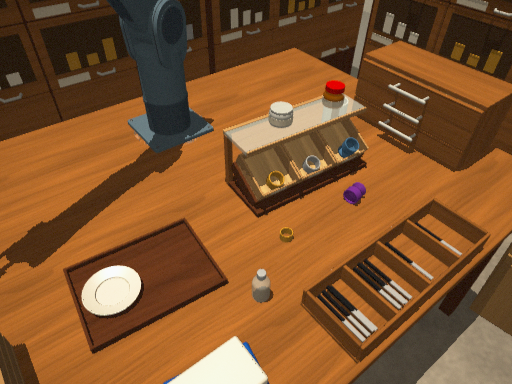

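View pics/top0.png

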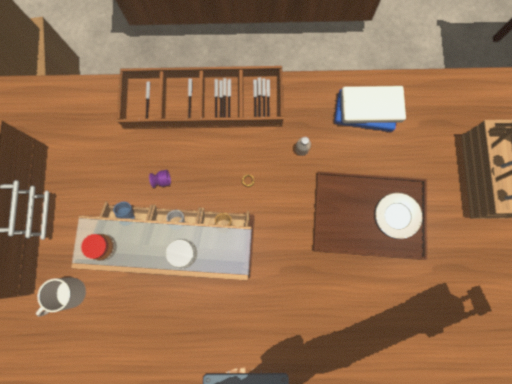

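The scene shows brass-ring candidates at (276,180), in a bin and the larger, and at (287,234), small on the table. The steel ring is at (312,163). Egg cup candidates are blue in a bin at (348,147) and purple, lying down, at (355,193). The white mug is not one. My choice is the brass ring at (276,180) and the blue cup at (348,147). The top view shows the rack around (165,240), the tray's bare half around (345,215) and the salt shaker at (303,146).

Run:
```python
import cv2
a=cv2.imread("pics/scene0.png")[75:215,215:380];cv2.imwrite("pics/s1.png",cv2.resize(a,None,fx=4.2,fy=4.2,interpolation=cv2.INTER_CUBIC))
a=cv2.imread("pics/top0.png")[195:285,65:260];cv2.imwrite("pics/t1.png",cv2.resize(a,None,fx=4,fy=4,interpolation=cv2.INTER_CUBIC))
```

```text
(no output)
```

View pics/s1.png

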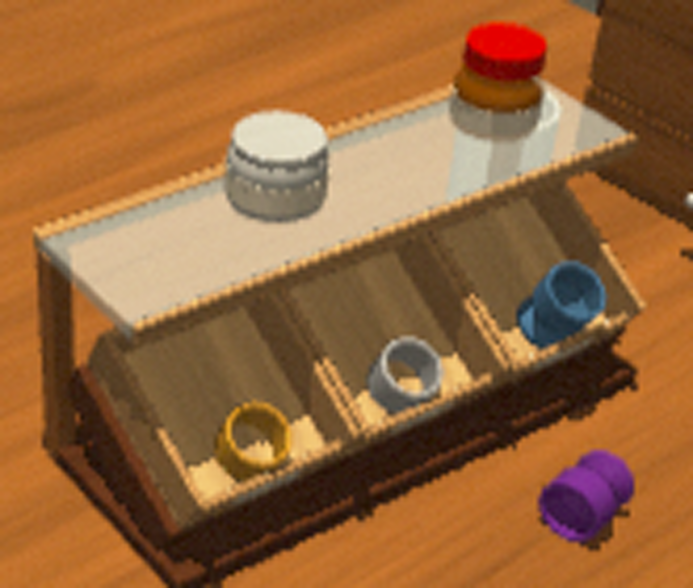

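View pics/t1.png

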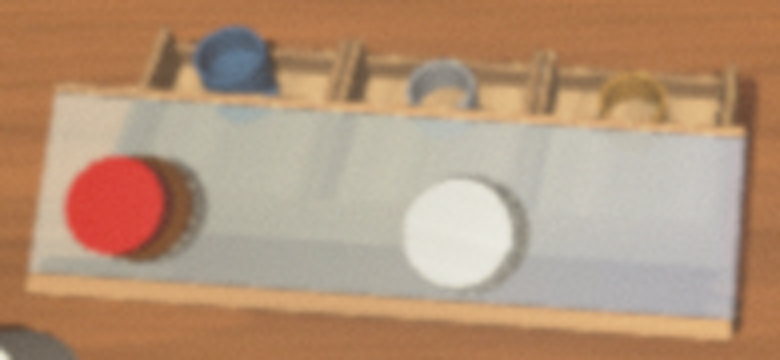

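```bash
cat > h.py <<'E'
import numpy as np,cv2
from scipy.spatial.transform import Rotation as Ro
def cam(n):
    c=np.load(n);return c["K"],c["rvec"].reshape(3),c["tvec"].reshape(3)
def proj(n,P):
    K,r,t=cam(n);return cv2.projectPoints(np.array(P,float).reshape(-1,1,3),r,t,K,None)[0].reshape(-1,2)
def ray(n,u,v):
    K,r,t=cam(n);R=cv2.Rodrigues(r)[0];d=R.T@np.linalg.inv(K)@[u,v,1];return -R.T@t,d
def onz(n,u,v,z):
    o,d=ray(n,u,v);return o+d*(z-o[2])/d[2]
A=np.radians(28);Rb=np.array([[np.cos(A),0,-np.sin(A)],[0,1,0],[np.sin(A),0,np.cos(A)]])
def b2r(i,p): return Rb@p+[.028,(-.126,0,.126)[i],.07]
def r2w(q,P):
    c,s=np.cos(q[2]),np.sin(q[2]);P=np.atleast_2d(P);return P@np.array([[c,s,0],[-s,c,0],[0,0,1]])+[q[0],q[1],0]
E
cat > f.py <<'E'
from h import *
from scipy.optimize import least_squares as ls
S=lambda x,y:(215+x/4.2,75+y/4.2)
T=lambda x,y:(65+x/4,195+y/4)
sp=[((134,335),(.004,.2,.168)),((634,135),(.004,-.2,.182)),((38,235),(.124,.2,.182))]
tp=[((57,88),(.004,-.2,.182)),((745,130),(.004,.2,.182)),((28,290),(.124,-.2,.182)),((730,337),(.124,.2,.182))]
def f(q): return np.r_[(proj("scene0.npz",r2w(q,[p[1] for p in sp]))-[S(*p[0]) for p in sp]).ravel(),(proj("top0.npz",r2w(q,[p[1] for p in tp]))-[T(*p[0]) for p in tp]).ravel()]
s=ls(f,[.5,.1,np.pi]);q=s.x;print(q,s.fun.round(1));np.save("q.npy",q)
for nm,i,zc,px,ptop in(("brass",2,.034,(255,437),(633,102)),("steel",1,.034,(410,372),(440,88)),("cup",0,.054,(572,294),(233,52))):
    for n,uv in(("scene0.npz",S(*px)),("top0.npz",T(*ptop))):
        o,d=ray(n,*uv);c,s_=np.cos(q[2]),np.sin(q[2]);M=np.array([[c,s_,0],[-s_,c,0],[0,0,1]])
        o2=Rb.T@(M@(o-[q[0],q[1],0])-b2r(i,np.zeros(3)));d2=Rb.T@(M@d)
        print(nm,n,(o2+d2*(zc-o2[2])/d2[2]).round(4))
for n,pts in(("top0.npz",[(316,173),(427,180),(425,259),(313,252)]),("scene0.npz",[(184,222),(227,282),(92,343),(65,269)])):
    print([onz(n,*p,.018)[:2].round(3) for p in pts])
print("plate",onz("top0.npz",399,216,.016),onz("scene0.npz",111,291,.014),"salt",onz("scene0.npz",262,299,.0),onz("top0.npz",305,138,.085))
print("small",onz("scene0.npz",287,235,.01),"purple",onz("scene0.npz",355,193,.02))
E
python3 f.py
```

```text
[0.48658096 0.17591666 3.06642017] [-0.1  2.2  0.1 -0.8 -2.3 -2.5 -0.5 -1.4 -0.1 -1.4 -1.   0.8  0.1  0.5]
brass scene0.npz [-0.0384  0.001   0.034 ]
brass top0.npz [-0.0303 -0.0015  0.034 ]
steel scene0.npz [-0.04    0.0032  0.034 ]
steel top0.npz [-0.0321  0.0004  0.034 ]
cup scene0.npz [-0.0404 -0.0019  0.054 ]
cup top0.npz [-0.0365 -0.0035  0.054 ]
[array([ 0.628, -0.2  ]), array([ 0.603, -0.504]), array([ 0.389, -0.479]), array([ 0.411, -0.183])]
[array([ 0.432, -0.195]), array([ 0.644, -0.211]), array([ 0.6  , -0.496]), array([ 0.396, -0.48 ])]
plate [ 0.50496469 -0.42004868  0.016     ] [ 0.50897852 -0.42078617  0.014     ] salt [ 7.15632848e-01 -1.68591026e-01 -1.11022302e-16] [ 0.70772638 -0.16497711  0.085     ]
small [ 0.61720497 -0.01045344  0.01      ] purple [0.62253054 0.23359673 0.02      ]
```

The crops confirm the pieces: brass ring with its rim centre at crop pixel (255,437), steel at (410,372), blue cup with its mouth at (572,294). In bin coordinates they sit against the lips as expected (x ≈ −34 mm, y ≈ 0). I can only jog along the tool axes and yaw, so first I'll turn the tool square to the rack and find out how its slant can be changed.

Request:
jog_arm(
  commands=[
    {"yaw": 0.15, "tz": -0.05, "claw": 0.4},
    {"yaw": 0.15, "tz": -0.05, "claw": 0.4},
    {"yaw": 0.15, "tz": -0.05, "claw": 0.4},
    {"tx": 0.014, "ty": -0.058},
    {"tx": 0.014, "ty": -0.058},
    {"tx": 0.014, "ty": -0.058},
    {"tx": 0.014, "ty": -0.058},
    {"tx": 0.014, "ty": -0.058},
    {"tx": 0.014, "ty": -0.058},
    {"tx": 0.014, "ty": -0.058},
  ],
  grip_force=10,
)

```text
invalid input
```

Request:
jog_arm(
  commands=[
    {"claw": 0.4, "tx": 0, "ty": 0, "tz": -0.05, "yaw": 0.15},
    {"claw": 0.4, "tx": 0, "ty": 0, "tz": -0.05, "yaw": 0.15},
    {"claw": 0.4, "tx": 0, "ty": 0, "tz": -0.05, "yaw": 0.15},
    {"claw": 0.4, "tx": 0.014, "ty": -0.058, "tz": 0, "yaw": 0},
    {"claw": 0.4, "tx": 0.014, "ty": -0.058, "tz": 0, "yaw": 0},
    {"claw": 0.4, "tx": 0.014, "ty": -0.058, "tz": 0, "yaw": 0},
    {"claw": 0.4, "tx": 0.014, "ty": -0.058, "tz": 0, "yaw": 0},
    {"claw": 0.4, "tx": 0.014, "ty": -0.058, "tz": 0, "yaw": 0},
    {"claw": 0.4, "tx": 0.014, "ty": -0.058, "tz": 0, "yaw": 0},
    {"claw": 0.4, "tx": 0.014, "ty": -0.058, "tz": 0, "yaw": 0},
  ],
  grip_force=10,
)

```text
time_s: 1.35
eef_pos: [0.3662, -0.2054, 0.3886]
tcp_rot: [180.0, 0.0, -4.3]
force: [1.0, 0.1, 0.1]
opening: 0.0617
gripper_force: 0.0
```

Request:
jog_arm(
  commands=[
    {"claw": 0.4, "tx": 0, "ty": -0.058, "tz": 0, "yaw": 0},
    {"claw": 0.4, "tx": 0, "ty": -0.058, "tz": 0, "yaw": 0},
    {"claw": 0.4, "tx": 0, "ty": -0.058, "tz": 0, "yaw": 0},
    {"claw": 0.4, "tx": -0.03, "ty": 0, "tz": 0, "yaw": 0},
    {"claw": 0.4, "tx": -0.03, "ty": 0, "tz": 0, "yaw": 0},
    {"claw": 0.4, "tx": -0.03, "ty": 0, "tz": 0, "yaw": 0},
    {"claw": 0.4, "tx": -0.03, "ty": 0, "tz": 0, "yaw": 0},
    {"claw": 0.4, "tx": -0.02, "ty": 0, "tz": 0, "yaw": 0},
    {"claw": 0.4, "tx": -0.02, "ty": 0, "tz": 0, "yaw": 0},
    {"claw": 0.4, "tx": 0, "ty": 0, "tz": 0, "yaw": 0},
  ],
)

```text
time_s: 2.6
eef_pos: [0.2409, -0.0237, 0.3834]
tcp_rot: [-180.0, 1.1, -4.3]
force: [-0.1, -0.3, 0.2]
opening: 0.0618
gripper_force: 0.0
```

```bash
python3 -c "
from rig import ctrl
s=ctrl.read_state();print(s['joint_positions'].round(2),s['eef_pos'],s['tcp_rot'],s['time_s'])"
```

```text
[ 15.4  -21.37 -13.71 124.95  -5.12  76.99 -90.45] [ 0.24093107 -0.02374657  0.38338248] [-179.99814271    1.07873166   -4.29938595] 2.6
```

Request:
jog_arm(
  commands=[
    {"claw": 0.4, "tx": -0.06, "ty": 0, "tz": 0, "yaw": 0},
    {"claw": 0.4, "tx": -0.06, "ty": 0, "tz": 0, "yaw": 0},
    {"claw": 0.4, "tx": -0.06, "ty": 0, "tz": 0, "yaw": 0},
    {"claw": 0.4, "tx": -0.06, "ty": 0, "tz": 0, "yaw": 0},
    {"claw": 0.4, "tx": 0, "ty": 0, "tz": 0, "yaw": 0},
    {"claw": 0.4, "tx": 0, "ty": 0, "tz": 0, "yaw": 0},
    {"claw": 0.4, "tx": 0, "ty": 0, "tz": 0, "yaw": 0},
    {"claw": 0.4, "tx": 0, "ty": 0, "tz": 0, "yaw": 0},
    {"claw": 0.4, "tx": 0, "ty": 0, "tz": 0, "yaw": 0},
    {"claw": 0.4, "tx": 0, "ty": 0, "tz": 0, "yaw": 0},
  ],
)

```text
time_s: 3.85
eef_pos: [0.0847, 0.0354, 0.3242]
tcp_rot: [168.3, 21.5, -5.9]
force: [0.2, 0.6, 0.7]
opening: 0.0616
gripper_force: 0.0
```

```bash
python3 -c "
from rig import ctrl
s=ctrl.read_state();print(s['joint_positions'].round(2),s['eef_pos'],s['tcp_rot'],s['time_s'])"
```

```text
[  10.73  -21.37  -32.53  135.34   -8.79   87.56 -108.89] [0.08465156 0.0353541  0.3241991 ] [168.28046285  21.5085918   -5.87878896] 3.85
```

```bash
cat >> h.py <<'E'
def tool(d,s=None):
    from rig import ctrl
    s=s or ctrl.read_state();R=Ro.from_euler('xyz',s['tcp_rot'],degrees=True)
    return R.inv().apply(d).round(4)
def st():
    from rig import ctrl
    s=ctrl.read_state();R=Ro.from_euler('xyz',s['tcp_rot'],degrees=True).as_matrix()
    print('t',round(s['time_s'],2),'pos',s['eef_pos'].round(4),'rpy',s['tcp_rot'].round(1),'j',s['joint_positions'].round(1),'\nR',R.round(3).tolist());return s
E
python3 -c "
from h import *
s=st();print(tool([.115,-.305,.066])/6)"
```

```text
t 3.85 pos [0.0847 0.0354 0.3242] rpy [168.3  21.5  -5.9] j [  10.7  -21.4  -32.5  135.3   -8.8   87.6 -108.9] 
R [[0.925, -0.026, -0.378], [-0.095, -0.982, -0.165], [-0.367, 0.189, -0.911]]
[ 0.01855     0.05148333 -0.00886667]
```

Request:
jog_arm(
  commands=[
    {"claw": 0.4, "tx": 0.0185, "ty": 0.0515, "tz": -0.009, "yaw": 0},
    {"claw": 0.4, "tx": 0.0185, "ty": 0.0515, "tz": -0.009, "yaw": 0},
    {"claw": 0.4, "tx": 0.0185, "ty": 0.0515, "tz": -0.009, "yaw": 0},
    {"claw": 0.4, "tx": 0.0185, "ty": 0.0515, "tz": -0.009, "yaw": 0},
    {"claw": 0.4, "tx": 0.0185, "ty": 0.0515, "tz": -0.009, "yaw": 0},
    {"claw": 0.4, "tx": 0.0185, "ty": 0.0515, "tz": -0.009, "yaw": 0},
    {"claw": 0.4, "tx": 0, "ty": 0, "tz": 0, "yaw": 0},
    {"claw": 0.4, "tx": 0, "ty": 0, "tz": 0, "yaw": 0},
    {"claw": 0.4, "tx": 0, "ty": 0, "tz": 0, "yaw": 0},
    {"claw": 0.4, "tx": 0, "ty": 0, "tz": 0, "yaw": 0},
  ],
)

```text
time_s: 5.1
eef_pos: [0.1995, -0.269, 0.3911]
tcp_rot: [168.3, 21.5, -5.8]
force: [0.5, -0.2, 0.1]
opening: 0.0617
gripper_force: 0.0
```

```bash
python3 -c "
from h import *
s=st()"
```

```text
t 5.1 pos [ 0.1995 -0.269   0.3911] rpy [168.3  21.5  -5.8] j [ 25.1  -3.5   1.7 114.8  18.7  85.  -71.1] 
R [[0.926, -0.025, -0.378], [-0.094, -0.982, -0.166], [-0.367, 0.189, -0.911]]
```

```bash
python3 -c "
from h import *
print(tool([-.04,0,0]),tool([-.0225,.05,0]))"
```

```text
[-0.037   0.001   0.0151] [-0.0255 -0.0485  0.0002]
```

Request:
jog_arm(
  commands=[
    {"claw": 0.4, "tx": -0.037, "ty": 0.001, "tz": 0.015, "yaw": 0},
    {"claw": 0.4, "tx": -0.037, "ty": 0.001, "tz": 0.015, "yaw": 0},
    {"claw": 0.4, "tx": -0.0255, "ty": -0.0485, "tz": 0, "yaw": 0},
    {"claw": 0.4, "tx": -0.0255, "ty": -0.0485, "tz": 0, "yaw": 0},
    {"claw": 0.4, "tx": -0.0255, "ty": -0.0485, "tz": 0, "yaw": 0},
    {"claw": 0.4, "tx": -0.0255, "ty": -0.0485, "tz": 0, "yaw": 0},
    {"claw": 0.4, "tx": 0, "ty": 0, "tz": 0, "yaw": 0},
    {"claw": 0.4, "tx": 0, "ty": 0, "tz": 0, "yaw": 0},
    {"claw": 0.4, "tx": 0, "ty": 0, "tz": 0, "yaw": 0},
    {"claw": 0.4, "tx": 0, "ty": 0, "tz": 0, "yaw": 0},
  ],
)

```text
time_s: 6.35
eef_pos: [0.0791, -0.1281, 0.3736]
tcp_rot: [170.8, 25.2, -5.3]
force: [-0.6, 0.0, 1.1]
opening: 0.0616
gripper_force: 0.0
```

```bash
python3 -c "
from h import *
s=st()"
```

```text
t 6.35 pos [ 0.0791 -0.1281  0.3736] rpy [170.8  25.2  -5.3] j [ 13.8 -21.4  -2.  131.3  11.4  94.  -82.7] 
R [[0.901, -0.022, -0.434], [-0.083, -0.989, -0.121], [-0.426, 0.145, -0.893]]
```

```bash
python3 -c "
from h import *
print(tool([-.055,-.02,0]),tool([0,.05,0]))"
```

```text
[-0.0479  0.021   0.0263] [-0.0041 -0.0495 -0.0061]
```

Request:
jog_arm(
  commands=[
    {"claw": 0.4, "tx": -0.048, "ty": 0.021, "tz": 0.026, "yaw": 0},
    {"claw": 0.4, "tx": -0.004, "ty": -0.0495, "tz": -0.006, "yaw": 0},
    {"claw": 0.4, "tx": -0.004, "ty": -0.0495, "tz": -0.006, "yaw": 0},
    {"claw": 0.4, "tx": -0.004, "ty": -0.0495, "tz": -0.006, "yaw": 0},
    {"claw": 0.4, "tx": 0, "ty": 0, "tz": 0, "yaw": 0},
    {"claw": 0.4, "tx": 0, "ty": 0, "tz": 0, "yaw": 0},
    {"claw": 0.4, "tx": 0, "ty": 0, "tz": 0, "yaw": 0},
    {"claw": 0.4, "tx": 0, "ty": 0, "tz": 0, "yaw": 0},
    {"claw": 0.4, "tx": 0, "ty": 0, "tz": 0, "yaw": 0},
    {"claw": 0.4, "tx": 0, "ty": 0, "tz": 0, "yaw": 0},
  ],
)

```text
time_s: 7.6
eef_pos: [0.0605, -0.017, 0.355]
tcp_rot: [173.0, 29.5, -4.4]
force: [0.8, 0.5, 0.9]
opening: 0.0615
gripper_force: 0.0
```

```bash
python3 -c "
from h import *
s=st()"
```

```text
t 7.6 pos [ 0.0605 -0.017   0.355 ] rpy [173.   29.5  -4.4] j [  5.1 -21.4 -13.7 134.9  -3.3  96.1 -98.3] 
R [[0.868, -0.016, -0.496], [-0.066, -0.994, -0.084], [-0.492, 0.106, -0.864]]
```

```bash
cat >> h.py <<'E'
q=np.load("q.npy")
def tgt(i,bx,by,h,s):
    g=r2w(q,b2r(i,np.array([bx,by,.006+h])))[0]
    return g+.019*Ro.from_euler('xyz',s['tcp_rot'],degrees=True).as_matrix()[:,2]
E
python3 -c "
from h import *
s=st();R=Ro.from_euler('xyz',s['tcp_rot'],degrees=True).as_matrix()
g=tgt(0,-.0355,-.002,.037,s);pre=g-.09*R[:,2];far=np.array([pre[0]+.03,pre[1],.36]);print(g,pre,far,'ring',tgt(2,-.0345,0,.026,s))
p=s['eef_pos']
print('up+out',tool(far-p),tool(far-p)/12,tool(pre-far))"
```

```text
t 7.6 pos [ 0.0605 -0.017   0.355 ] rpy [173.   29.5  -4.4] j [  5.1 -21.4 -13.7 134.9  -3.3  96.1 -98.3] 
R [[0.868, -0.016, -0.496], [-0.066, -0.994, -0.084], [-0.492, 0.106, -0.864]]
[0.51023546 0.30019066 0.07487987] [0.55487538 0.30775647 0.15266184] [0.58487538 0.30775647 0.36      ] ring [0.48512957 0.04736213 0.06563691]
up+out [ 0.4314 -0.3307 -0.2917] [ 0.03595    -0.02755833 -0.02430833] [ 0.0759 -0.0215  0.1941]
```

Request:
jog_arm(
  commands=[
    {"claw": 0.4, "tx": 0.043, "ty": -0.033, "tz": -0.029, "yaw": 0},
    {"claw": 0.4, "tx": 0.043, "ty": -0.033, "tz": -0.029, "yaw": 0},
    {"claw": 0.4, "tx": 0.043, "ty": -0.033, "tz": -0.029, "yaw": 0},
    {"claw": 0.4, "tx": 0.043, "ty": -0.033, "tz": -0.029, "yaw": 0},
    {"claw": 0.4, "tx": 0.043, "ty": -0.033, "tz": -0.029, "yaw": 0},
    {"claw": 0.4, "tx": 0.043, "ty": -0.033, "tz": -0.029, "yaw": 0},
    {"claw": 0.4, "tx": 0.043, "ty": -0.033, "tz": -0.029, "yaw": 0},
    {"claw": 0.4, "tx": 0.043, "ty": -0.033, "tz": -0.029, "yaw": 0},
    {"claw": 0.4, "tx": 0.043, "ty": -0.033, "tz": -0.029, "yaw": 0},
    {"claw": 0.4, "tx": 0.043, "ty": -0.033, "tz": -0.029, "yaw": 0},
  ],
)

```text
time_s: 8.85
eef_pos: [0.5715, 0.303, 0.3482]
tcp_rot: [173.7, 29.1, -4.2]
force: [1.8, -2.9, -2.1]
opening: 0.0616
gripper_force: 0.0
```

```bash
python3 -c "
from h import *
s=st();R=Ro.from_euler('xyz',s['tcp_rot'],degrees=True).as_matrix()
g=tgt(0,-.0355,-.002,.037,s);pre=g-.09*R[:,2]
p=s['eef_pos'];print(pre-p,tool(pre-p))"
```

```text
t 8.85 pos [0.5715 0.303  0.3482] rpy [173.7  29.1  -4.2] j [ -24.    45.7   -7.3   53.    -5.7  109.2 -123.5] 
R [[0.872, -0.019, -0.49], [-0.064, -0.995, -0.074], [-0.486, 0.096, -0.869]]
[-0.01704796  0.00407497 -0.19521126] [ 0.0798 -0.0224  0.1776]
```

Request:
jog_arm(
  commands=[
    {"claw": 0.4, "tx": 0.02, "ty": -0.0056, "tz": 0.0444, "yaw": 0},
    {"claw": 0.4, "tx": 0.02, "ty": -0.0056, "tz": 0.0444, "yaw": 0},
    {"claw": 0.4, "tx": 0.02, "ty": -0.0056, "tz": 0.0444, "yaw": 0},
    {"claw": 0.4, "tx": 0.02, "ty": -0.0056, "tz": 0.0444, "yaw": 0},
    {"claw": 0.4, "tx": 0, "ty": 0, "tz": 0, "yaw": 0},
    {"claw": 0.4, "tx": 0, "ty": 0, "tz": 0, "yaw": 0},
    {"claw": 0.4, "tx": 0, "ty": 0, "tz": 0, "yaw": 0},
    {"claw": 0.4, "tx": 0, "ty": 0, "tz": 0, "yaw": 0},
    {"claw": 0.4, "tx": 0, "ty": 0, "tz": 0, "yaw": 0},
    {"claw": 0.4, "tx": 0, "ty": 0, "tz": 0, "yaw": 0},
  ],
)

```text
time_s: 10.1
eef_pos: [0.554, 0.3053, 0.1551]
tcp_rot: [173.6, 28.9, -4.3]
force: [0.3, -0.1, 0.7]
opening: 0.0616
gripper_force: 0.0
```

```bash
python3 -c "
from h import *
from rig import ctrl
s=st();R=Ro.from_euler('xyz',s['tcp_rot'],degrees=True).as_matrix()
g=tgt(0,-.0355,-.002,.037,s)
p=s['eef_pos'];print(g-p,tool(g-p))
c=ctrl.camera('wrist');np.savez('w1.npz',**c);cv2.imwrite('pics/w1.png',c['image'][:,:,::-1]);print(c['K'])
# project expected points fisheye
def fe(P):
    X=cv2.Rodrigues(c['rvec'])[0]@P+np.array(c['tvec']).ravel();th=np.arctan2(np.hypot(X[0],X[1]),X[2]);r=c['K'][0][0]*th;a=np.arctan2(X[1],X[0]);return c['K'][0][2]+r*np.cos(a),c['K'][1][2]+r*np.sin(a)
for nm,b in(('mouth',(-.0355,-.002,.054)),('lipL',(-.0625,-.062,.026)),('lipR',(-.0625,.062,.026)),('base',(-.0355,-.002,.006))):
    print(nm,np.round(fe(r2w(q,b2r(0,np.array(b)))[0])))
print('shelfedge',np.round(fe(r2w(q,[.004,-.2,.168])[0])))
"
```

```text
t 10.1 pos [0.554  0.3053 0.1551] rpy [173.6  28.9  -4.3] j [ -24.1   52.1   -7.7   67.2   -4.3   88.6 -121.8] 
R [[0.873, -0.021, -0.487], [-0.066, -0.995, -0.075], [-0.483, 0.098, -0.87]]
[-0.04358107 -0.00495957 -0.08035177] [ 0.0011 -0.002   0.0915]
[[297.31863964   0.         255.04174191]
 [  0.         297.31863964 185.59796465]
 [  0.           0.           1.        ]]
mouth [256. 199.]
lipL [177. 158.]
lipR [328. 155.]
base [250. 181.]
shelfedge [160. 305.]
```

View pics/w1.png

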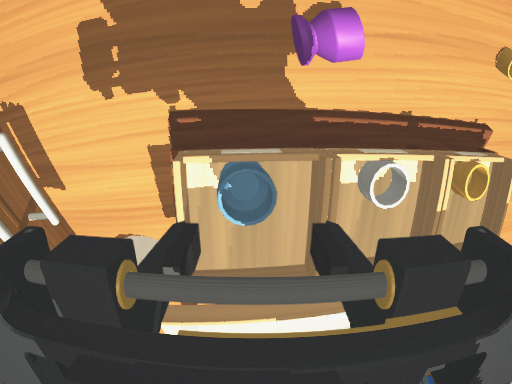

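The wrist view shows the cup's mouth at (247,195), where I expected (256,199). The bin's lip corners are about where I expected, (177,156) and (326,154). So the cup sits about 6 mm towards −y in its bin, and I'll shift the reach to match.

Request:
jog_arm(
  commands=[
    {"claw": 0.29, "tx": 0.003, "ty": -0.007, "tz": 0.01, "yaw": 0},
    {"claw": 0.29, "tx": 0, "ty": 0, "tz": 0.02, "yaw": 0},
    {"claw": 0.29, "tx": 0, "ty": 0, "tz": 0.02, "yaw": 0},
    {"claw": 0.29, "tx": 0, "ty": 0, "tz": 0.02, "yaw": 0},
    {"claw": 0.29, "tx": 0, "ty": 0, "tz": 0.015, "yaw": 0},
    {"claw": 0.29, "tx": 0, "ty": 0, "tz": 0.006, "yaw": 0},
    {"claw": 0.29, "tx": 0, "ty": 0, "tz": 0, "yaw": 0},
    {"claw": 0.29, "tx": 0, "ty": 0, "tz": 0, "yaw": 0},
    {"claw": 0.29, "tx": 0, "ty": 0, "tz": 0, "yaw": 0},
    {"claw": 0.29, "tx": 0, "ty": 0, "tz": 0, "yaw": 0},
  ],
)

```text
time_s: 11.4
eef_pos: [0.5126, 0.3052, 0.0738]
tcp_rot: [173.6, 28.9, -4.3]
force: [0.1, -0.3, -0.4]
opening: 0.0572
gripper_force: 0.0
```

```bash
python3 -c "
from h import *
from rig import ctrl
s=st();print(s['force'],s['opening'],tool(tgt(0,-.0355,-.007,.037,s)-s['eef_pos']))
c=ctrl.camera('wrist');cv2.imwrite('pics/w2.png',c['image'][:,:,::-1])"
```

```text
t 11.4 pos [0.5126 0.3052 0.0738] rpy [173.6  28.9  -4.3] j [ -24.8   54.    -8.3   76.    -4.3   77.8 -122.1] 
R [[0.873, -0.021, -0.487], [-0.066, -0.995, -0.075], [-0.483, 0.098, -0.87]]
[ 0.14848375 -0.29073642 -0.38978046] 0.05716491133322068 [-0.0021  0.      0.0001]
```

View pics/w2.png

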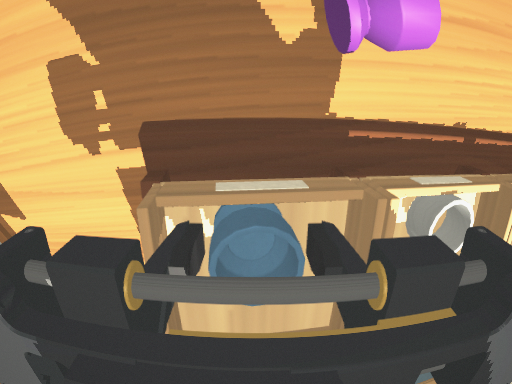

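The cup's bowl, at columns 210–303, sits between the fingers at 203 and 308 with nothing touching. I'll close and draw back along the slant.

Request:
jog_arm(
  commands=[
    {"claw": -0.3, "tx": 0, "ty": 0, "tz": 0, "yaw": 0},
    {"claw": -0.3, "tx": 0, "ty": 0, "tz": 0, "yaw": 0},
    {"claw": -0.3, "tx": 0, "ty": 0, "tz": 0, "yaw": 0},
    {"claw": -0.3, "tx": 0, "ty": 0, "tz": 0, "yaw": 0},
    {"claw": -0.3, "tx": 0, "ty": 0, "tz": -0.01, "yaw": 0},
    {"claw": -0.3, "tx": 0, "ty": 0, "tz": -0.015, "yaw": 0},
    {"claw": -0.3, "tx": 0, "ty": 0, "tz": -0.02, "yaw": 0},
    {"claw": -0.3, "tx": 0, "ty": 0, "tz": -0.025, "yaw": 0},
    {"claw": -0.3, "tx": 0, "ty": 0, "tz": -0.025, "yaw": 0},
    {"claw": -0.3, "tx": 0, "ty": 0, "tz": -0.02, "yaw": 0},
  ],
  grip_force=12,
)

```text
time_s: 12.7
eef_pos: [0.5697, 0.314, 0.1756]
tcp_rot: [173.6, 28.8, -4.3]
force: [-0.5, 0.5, -1.1]
opening: 0.0411
gripper_force: 12.0
```

```bash
python3 -c "
from h import *
from rig import ctrl
s=st();print(s['force'],s['opening'],s['gripper_force'])
# tray frame
c=np.array([.507,-.3405]);e=np.array([.997,-.078]);f=np.array([.078,.997])
for x,y in((.04,.08),(-.045,.075)): print(c+x*e+y*f)
"
```

```text
t 12.7 pos [0.5697 0.314  0.1756] rpy [173.6  28.8  -4.3] j [ -24.4   52.8   -7.5   62.8   -4.5   92.2 -122.2] 
R [[0.874, -0.021, -0.486], [-0.066, -0.995, -0.075], [-0.482, 0.097, -0.871]]
[-0.51459534  0.48408838 -1.1217461 ] 0.04110601153336426 11.986915367366198
[ 0.55312 -0.26386]
[ 0.467985 -0.262215]
```

```bash
python3 -c "
from rig import ctrl
import cv2,numpy as np
a=ctrl.camera('wrist')['image'][150:340,130:380,::-1];b=ctrl.camera('scene')['image'][60:200,250:440,::-1]
a=cv2.resize(a,(400,304));b=cv2.resize(b,(400,295),interpolation=cv2.INTER_CUBIC)
cv2.imwrite('pics/w3.png',np.vstack([a,b]))"
```

```text
(no output)
```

View pics/w3.png

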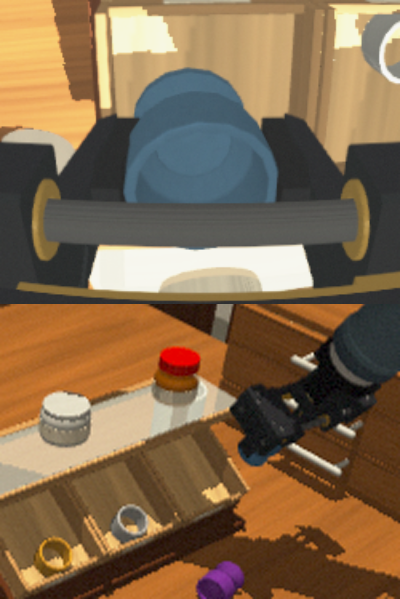

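```bash
python3 -c "
from h import *
from rig import ctrl
s=ctrl.read_state();c=ctrl.camera('wrist');R=Ro.from_euler('xyz',s['tcp_rot'],degrees=True).as_matrix()
def fe(t):
    P=s['eef_pos']+R@np.array(t)
    X=cv2.Rodrigues(c['rvec'])[0]@P+np.array(c['tvec']).ravel();th=np.arctan2(np.hypot(X[0],X[1]),X[2]);r=c['K'][0][0]*th;a=np.arctan2(X[1],X[0]);return np.round([c['K'][0][2]+r*np.cos(a),c['K'][1][2]+r*np.sin(a)])
for x in(-.015,-.01,-.005,0,.005): print(x,'mouth',fe((x,0,-.030)),'L',fe((x,.0225,-.03)),'R',fe((x,-.0225,-.03)),'foot',fe((x,0,.018)),'footfar',fe((x+.021,0,.018)))
i=c['image'].astype(int);m=(i[:,:,2]>i[:,:,0]+30)&(i[:,:,2]>60);m[:150]=0;r,cc=np.nonzero(m[:,130:380]);cc=cc+130
for k in range(190,310,8): print(k,cc[r==k].min() if (r==k).any() else '',cc[r==k].max() if (r==k).any() else '')
"
```

```text
-0.015 mouth [258. 294.] L [305. 293.] R [211. 293.] foot [258. 247.] footfar [258. 215.]
-0.01 mouth [258. 285.] L [306. 284.] R [211. 284.] foot [258. 239.] footfar [258. 207.]
-0.005 mouth [258. 277.] L [307. 276.] R [210. 276.] foot [258. 232.] footfar [258. 199.]
0 mouth [259. 267.] L [308. 267.] R [209. 267.] foot [258. 225.] footfar [258. 191.]
0.005 mouth [259. 258.] L [309. 257.] R [208. 257.] foot [258. 217.] footfar [258. 183.]
190  
198 230 266
206 221 275
214 216 280
222 214 285
230 214 291
238 212 295
246 210 299
254 209 302
262 208 302
270 207 302
278  
286  
294  
302
```

```bash
python3 -c "
from h import *
s=st()
print(tool([-.009,-.0525,.0045]))"
```

```text
t 12.85 pos [0.5695 0.3141 0.1748] rpy [173.7  28.7  -4.3] j [ -24.4   52.8   -7.5   62.9   -4.5   92.  -122.2] 
R [[0.874, -0.022, -0.485], [-0.066, -0.995, -0.074], [-0.481, 0.097, -0.871]]
[-0.0066  0.0529  0.0043]
```

Request:
jog_arm(
  commands=[
    {"claw": -0.3, "tx": -0.0025, "ty": 0.02, "tz": -0.01, "yaw": 0},
    {"claw": -0.3, "tx": -0.005, "ty": 0.04, "tz": -0.005, "yaw": 0},
    {"claw": -0.3, "tx": -0.0066, "ty": 0.053, "tz": 0.004, "yaw": 0},
    {"claw": -0.3, "tx": -0.0066, "ty": 0.053, "tz": 0.004, "yaw": 0},
    {"claw": -0.3, "tx": -0.0066, "ty": 0.053, "tz": 0.004, "yaw": 0},
    {"claw": -0.3, "tx": -0.0066, "ty": 0.053, "tz": 0.004, "yaw": 0},
    {"claw": -0.3, "tx": -0.0066, "ty": 0.053, "tz": 0.004, "yaw": 0},
    {"claw": -0.3, "tx": -0.0066, "ty": 0.053, "tz": 0.004, "yaw": 0},
    {"claw": -0.3, "tx": -0.0066, "ty": 0.053, "tz": 0.004, "yaw": 0},
    {"claw": -0.3, "tx": -0.0066, "ty": 0.053, "tz": 0.004, "yaw": 0},
  ],
)

```text
time_s: 14.1
eef_pos: [0.4956, -0.1678, 0.2361]
tcp_rot: [173.5, 28.9, -4.4]
force: [0.9, -0.5, -1.2]
opening: 0.0407
gripper_force: 12.0
```

```bash
python3 -c "
from h import *
s=st();d=np.array([.475,-.262,.06])-s['eef_pos'];print(s['opening'],d,tool(d))"
```

```text
t 14.1 pos [ 0.4956 -0.1678  0.2361] rpy [173.5  28.9  -4.4] j [  8.2  35.4   0.5  86.9   8.2  86.2 -86.8] 
R [[0.873, -0.022, -0.488], [-0.067, -0.995, -0.075], [-0.484, 0.098, -0.87]]
0.040738619189059556 [-0.0205996  -0.09418329 -0.17607797] [0.0736 0.0768 0.1702]
```

Request:
jog_arm(
  commands=[
    {"claw": -0.3, "tx": 0.0123, "ty": 0.0128, "tz": 0.0284, "yaw": 0},
    {"claw": -0.3, "tx": 0.0123, "ty": 0.0128, "tz": 0.0284, "yaw": 0},
    {"claw": -0.3, "tx": 0.0123, "ty": 0.0128, "tz": 0.0284, "yaw": 0},
    {"claw": -0.3, "tx": 0.0123, "ty": 0.0128, "tz": 0.0284, "yaw": 0},
    {"claw": -0.3, "tx": 0.0123, "ty": 0.0128, "tz": 0.0284, "yaw": 0},
    {"claw": -0.3, "tx": 0.0123, "ty": 0.0128, "tz": 0.0284, "yaw": 0},
    {"claw": -0.3, "tx": 0.0048, "ty": -0.001, "tz": 0.0087, "yaw": 0},
    {"claw": -0.3, "tx": 0, "ty": 0, "tz": 0, "yaw": 0},
    {"claw": -0.3, "tx": 0, "ty": 0, "tz": 0, "yaw": 0},
    {"claw": -0.3, "tx": 0, "ty": 0, "tz": 0, "yaw": 0},
  ],
)

```text
time_s: 15.35
eef_pos: [0.478, -0.2588, 0.0501]
tcp_rot: [173.6, 28.8, -4.3]
force: [0.1, -0.4, -0.3]
opening: 0.0411
gripper_force: 12.0
```

```bash
python3 -c "
from h import *
from rig import ctrl
s=st();print(s['force'],s['opening'],tool([0,0,-.004]))
c=ctrl.camera('scene');np.savez('scene1.npz',**c);a=c['image'][190:330,60:260,::-1];b=ctrl.camera('wrist')['image'][140:340,110:390,::-1]
cv2.imwrite('pics/p1.png',np.vstack([cv2.resize(a,(420,294),interpolation=cv2.INTER_CUBIC),cv2.resize(b,(420,300))]))
print(tool([-.004,0,0]))"
```

```text
t 15.35 pos [ 0.478  -0.2588  0.0501] rpy [173.6  28.8  -4.3] j [ 14.9  49.9   2.3  89.4  11.4  68.  -82.7] 
R [[0.874, -0.02, -0.486], [-0.065, -0.995, -0.076], [-0.482, 0.098, -0.871]]
[ 0.1428591  -0.38850344 -0.30236798] 0.04110265761753982 [ 0.0019 -0.0004  0.0035]
[-0.0035  0.0001  0.0019]
```

View pics/p1.png

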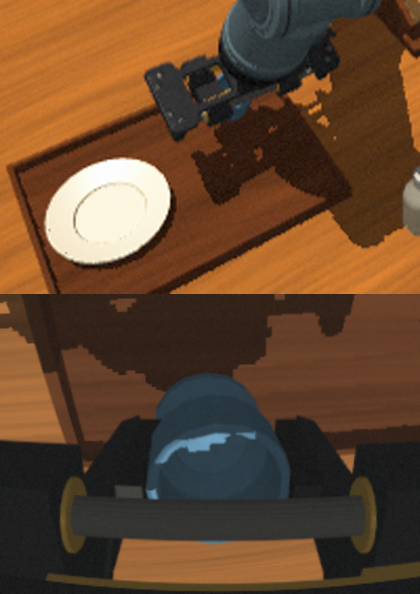

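The cup is still held square, above the tray's bare half and clear of the plate. I'll lower until the foot's edge touches.

Request:
jog_arm(
  commands=[
    {"claw": -0.3, "tx": 0.0019, "ty": -0.0004, "tz": 0.0035, "yaw": 0},
    {"claw": -0.3, "tx": 0.0019, "ty": -0.0004, "tz": 0.0035, "yaw": 0},
    {"claw": -0.3, "tx": 0.0019, "ty": -0.0004, "tz": 0.0035, "yaw": 0},
    {"claw": -0.3, "tx": 0.0015, "ty": -0.0003, "tz": 0.0026, "yaw": 0},
    {"claw": -0.3, "tx": 0, "ty": 0, "tz": 0, "yaw": 0},
    {"claw": -0.3, "tx": 0, "ty": 0, "tz": 0, "yaw": 0},
    {"claw": -0.3, "tx": 0, "ty": 0, "tz": 0, "yaw": 0},
    {"claw": -0.3, "tx": 0, "ty": 0, "tz": 0, "yaw": 0},
    {"claw": -0.3, "tx": 0, "ty": 0, "tz": 0, "yaw": 0},
    {"claw": -0.3, "tx": 0, "ty": 0, "tz": 0, "yaw": 0},
  ],
)

```text
time_s: 16.7
eef_pos: [0.4771, -0.2591, 0.0341]
tcp_rot: [173.6, 28.9, -4.3]
force: [0.1, -0.3, -0.4]
opening: 0.0409
gripper_force: 12.0
```

Request:
jog_arm(
  commands=[
    {"claw": -0.3, "tx": 0.0005, "ty": -0.0001, "tz": 0.0009, "yaw": 0},
    {"claw": -0.3, "tx": 0, "ty": 0, "tz": 0, "yaw": 0},
    {"claw": -0.3, "tx": 0.0005, "ty": -0.0001, "tz": 0.0009, "yaw": 0},
    {"claw": -0.3, "tx": 0, "ty": 0, "tz": 0, "yaw": 0},
    {"claw": -0.3, "tx": 0.0005, "ty": -0.0001, "tz": 0.0009, "yaw": 0},
    {"claw": -0.3, "tx": 0, "ty": 0, "tz": 0, "yaw": 0},
    {"claw": -0.3, "tx": 0.0005, "ty": -0.0001, "tz": 0.0009, "yaw": 0},
    {"claw": -0.3, "tx": 0, "ty": 0, "tz": 0, "yaw": 0},
    {"claw": -0.3, "tx": 0, "ty": 0, "tz": 0, "yaw": 0},
    {"claw": -0.3, "tx": 0, "ty": 0, "tz": 0, "yaw": 0},
  ],
)

```text
time_s: 17.95
eef_pos: [0.4771, -0.2592, 0.0301]
tcp_rot: [173.6, 28.9, -4.3]
force: [0.5, 0.0, 1.7]
opening: 0.0408
gripper_force: 12.0
```

Request:
jog_arm(
  commands=[
    {"claw": -0.3, "tx": 0, "ty": 0, "tz": 0, "yaw": 0},
    {"claw": -0.3, "tx": -0.0029, "ty": 0, "tz": 0.0024, "yaw": 0},
    {"claw": -0.3, "tx": -0.0029, "ty": 0, "tz": 0.0023, "yaw": 0},
    {"claw": -0.3, "tx": -0.0027, "ty": 0, "tz": 0.0024, "yaw": 0},
    {"claw": -0.3, "tx": -0.0025, "ty": 0, "tz": 0.0026, "yaw": 0},
    {"claw": -0.3, "tx": -0.0023, "ty": 0, "tz": 0.0029, "yaw": 0},
    {"claw": -0.3, "tx": -0.0019, "ty": 0, "tz": 0.0029, "yaw": 0},
    {"claw": -0.3, "tx": 0, "ty": 0, "tz": 0, "yaw": 0},
    {"claw": -0.3, "tx": 0, "ty": 0, "tz": 0, "yaw": 0},
    {"claw": -0.3, "tx": 0, "ty": 0, "tz": 0, "yaw": 0},
  ],
  grip_force=3,
)

```text
time_s: 19.2
eef_pos: [0.4562, -0.2592, 0.0237]
tcp_rot: [173.6, 28.9, -4.3]
force: [0.0, -0.3, -1.4]
opening: 0.0407
gripper_force: 3.0
```

```bash
cat >> h.py <<'E'
def fe(c,P):
    X=cv2.Rodrigues(c['rvec'])[0]@np.array(P)+np.array(c['tvec']).ravel();th=np.arctan2(np.hypot(X[0],X[1]),X[2]);r=c['K'][0][0]*th;a=np.arctan2(X[1],X[0]);return np.round([c['K'][0][2]+r*np.cos(a),c['K'][1][2]+r*np.sin(a)])
E
python3 -c "
from h import *
from rig import ctrl
s=st();print(s['force'],s['opening'],s['gripper_force'])
c=ctrl.camera('wrist');cv2.imwrite('pics/p2.png',c['image'][140:340,110:390,::-1])
i=c['image'].astype(int);m=(i[:,:,2]>i[:,:,0]+20)&(i[:,:,2]>50);m[:150]=0
for k in range(170,310,8):
    x=np.nonzero(m[k,130:380])[0]+130
    if len(x):print(k,x.min(),x.max())
t=s['eef_pos']
for n,x in(('foot',.465),):print(n,fe(c,[x,t[1],.006]),'far',fe(c,[x+.021,t[1],.006]),'mouth up',fe(c,[x,t[1],.054]),'mouth far/near',fe(c,[x+.0225,t[1],.054]),fe(c,[x-.0225,t[1],.054]))
"
```

```text
t 19.2 pos [ 0.4562 -0.2592  0.0237] rpy [173.6  28.9  -4.3] j [ 15.3  50.9   2.4  92.6  11.9  63.9 -83.2] 
R [[0.873, -0.021, -0.487], [-0.066, -0.995, -0.076], [-0.483, 0.098, -0.87]]
[ 0.01838605 -0.30658178 -1.40535179] 0.040707182707314105 3.0455362313043377
178 232 269
186 218 279
194 212 283
202 210 285
210 211 283
218 214 283
226 214 291
234 209 296
242 208 298
250 208 300
258 208 301
266 207 303
274 207 302
foot [254. 203.] far [254. 176.] mouth up [265. 281.] mouth far/near [265. 256.] [264. 299.]
```

View pics/p2.png

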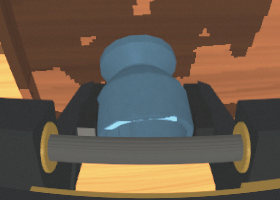

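The wrist view shows the foot swung out, with its far edge at row 176 and the waist visible. That matches what I'd expect of an upright cup. I'll release and back out.

Request:
jog_arm(
  commands=[
    {"claw": -0.3, "tx": 0.0005, "ty": 0, "tz": 0.0009, "yaw": 0},
    {"claw": -0.3, "tx": 0, "ty": 0, "tz": 0, "yaw": 0},
    {"claw": 0.0, "tx": 0, "ty": 0, "tz": 0, "yaw": 0},
    {"claw": 0.2, "tx": 0, "ty": 0, "tz": 0, "yaw": 0},
    {"claw": 0.4, "tx": 0, "ty": 0, "tz": 0, "yaw": 0},
    {"claw": 0.4, "tx": 0, "ty": 0, "tz": 0, "yaw": 0},
    {"claw": 0.4, "tx": 0, "ty": 0, "tz": -0.01, "yaw": 0},
    {"claw": 0.4, "tx": 0, "ty": 0, "tz": -0.03, "yaw": 0},
    {"claw": 0.4, "tx": 0, "ty": 0, "tz": -0.04, "yaw": 0},
    {"claw": 0.4, "tx": 0, "ty": 0, "tz": -0.04, "yaw": 0},
  ],
)

```text
time_s: 20.5
eef_pos: [0.5155, -0.2501, 0.1289]
tcp_rot: [173.6, 28.9, -4.3]
force: [0.8, -0.7, -1.0]
opening: 0.0614
gripper_force: 0.0
```

```bash
python3 -c "
from h import *
from rig import ctrl
s=st();c=ctrl.camera('wrist');i=c['image'].astype(int);cv2.imwrite('pics/w5.png',c['image'][:,:,::-1])
m=(i[:,:,2]>i[:,:,0]+20)&(i[:,:,2]>50);m[:100]=0;m[300:]=0
for k in range(110,300,8):
    x=np.nonzero(m[k,130:380])[0]+130
    if len(x):print(k,x.min(),x.max())
b=[.4665,-.2605]
print('foot',fe(c,[*b,.006]),'far',fe(c,[b[0]+.021,b[1],.006]),'mouth',fe(c,[*b,.054]),'sides',fe(c,[b[0],b[1]+.0225,.054]),fe(c,[b[0],b[1]-.0225,.054]),'near',fe(c,[b[0]-.0225,b[1],.054]))
p=s['eef_pos'];g=tgt(2,-.0345,0,.024,s);pre=g-.09*np.array(Ro.from_euler('xyz',s['tcp_rot'],degrees=True).as_matrix())[:,2]
print('g',g,'pre',pre,'to pre',pre-p,tool(pre+[.02,0,.06]-p),tool([-.02,0,-.06]))"
```

```text
t 20.5 pos [ 0.5155 -0.2501  0.1289] rpy [173.6  28.9  -4.3] j [ 13.5  46.4   2.1  83.   10.3  78.1 -81.9] 
R [[0.873, -0.021, -0.487], [-0.066, -0.995, -0.076], [-0.483, 0.098, -0.87]]
142 250 257
150 233 269
158 230 272
166 230 273
174 230 277
182 229 279
190 230 281
198 229 280
206 234 273
foot [256. 159.] far [256. 141.] mouth [262. 196.] sides [235. 198.] [288. 194.] near [262. 213.]
g [0.48436807 0.04759361 0.06375716] pre [0.52818001 0.054397   0.14207847] to pre [0.01263092 0.30453068 0.01314222] [-0.026  -0.2963 -0.1032] [ 0.011  -0.0056  0.062 ]
```

Request:
jog_arm(
  commands=[
    {"claw": 0.4, "tx": -0.0043, "ty": -0.0494, "tz": -0.0172, "yaw": 0},
    {"claw": 0.4, "tx": -0.0043, "ty": -0.0494, "tz": -0.0172, "yaw": 0},
    {"claw": 0.4, "tx": -0.0043, "ty": -0.0494, "tz": -0.0172, "yaw": 0},
    {"claw": 0.4, "tx": -0.0043, "ty": -0.0494, "tz": -0.0172, "yaw": 0},
    {"claw": 0.4, "tx": -0.0043, "ty": -0.0494, "tz": -0.0172, "yaw": 0},
    {"claw": 0.4, "tx": -0.0043, "ty": -0.0494, "tz": -0.0172, "yaw": 0},
    {"claw": 0.3, "tx": 0.0055, "ty": -0.0028, "tz": 0.031, "yaw": 0},
    {"claw": 0.3, "tx": 0.0055, "ty": -0.0028, "tz": 0.031, "yaw": 0},
    {"claw": 0.3, "tx": 0, "ty": 0, "tz": 0, "yaw": 0},
    {"claw": 0.3, "tx": 0, "ty": 0, "tz": 0, "yaw": 0},
  ],
)

```text
time_s: 21.8
eef_pos: [0.5292, 0.0542, 0.1417]
tcp_rot: [173.6, 28.8, -4.3]
force: [-0.2, -0.5, 0.4]
opening: 0.0576
gripper_force: 0.0
```

```bash
python3 -c "
from h import *
from rig import ctrl
s=st();c=ctrl.camera('wrist');cv2.imwrite('pics/w6.png',c['image'][:,:,::-1])
for nm,b in(('ringtop',(-.0345,0,.034)),('side-',(-.0345,-.022,.034)),('side+',(-.0345,.022,.034)),('lip-',(-.0625,-.062,.026)),('lip+',(-.0625,.062,.026))): print(nm,fe(c,r2w(q,b2r(2,np.array(b)))[0]))
g=tgt(2,-.0345,0,.024,s);print(tool(g-s['eef_pos']))"
```

```text
t 21.8 pos [0.5292 0.0542 0.1417] rpy [173.6  28.8  -4.3] j [  -7.5   43.8   -4.4   85.8    1.8   79.9 -104.8] 
R [[0.874, -0.021, -0.486], [-0.066, -0.995, -0.075], [-0.482, 0.098, -0.871]]
ringtop [258. 199.]
side- [228. 200.]
side+ [286. 198.]
lip- [174. 163.]
lip+ [334. 160.]
[-0.0012 -0.0001  0.0902]
```

View pics/w6.png

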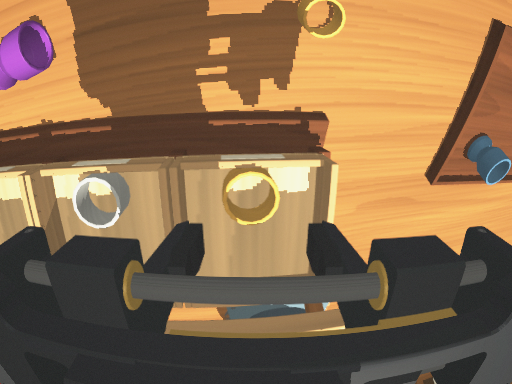

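The brass ring's mouth is at (250,197), where I expected (258,199), so I'll shift 5 mm towards −y. The placed cup stands upright on the tray at (487,160). I've used all 10 picture views, so from here I'll check by numbers.

Request:
jog_arm(
  commands=[
    {"claw": 0.3, "tx": 0.001, "ty": -0.005, "tz": 0.01, "yaw": 0},
    {"claw": 0.3, "tx": 0, "ty": 0, "tz": 0.02, "yaw": 0},
    {"claw": 0.3, "tx": 0, "ty": 0, "tz": 0.02, "yaw": 0},
    {"claw": 0.3, "tx": 0, "ty": 0, "tz": 0.018, "yaw": 0},
    {"claw": 0.3, "tx": 0, "ty": 0, "tz": 0.012, "yaw": 0},
    {"claw": 0.3, "tx": 0, "ty": 0, "tz": 0.006, "yaw": 0},
    {"claw": 0.3, "tx": 0, "ty": 0, "tz": 0, "yaw": 0},
    {"claw": 0.3, "tx": 0, "ty": 0, "tz": 0, "yaw": 0},
    {"claw": 0.3, "tx": 0, "ty": 0, "tz": 0, "yaw": 0},
    {"claw": 0.3, "tx": 0, "ty": 0, "tz": 0, "yaw": 0},
  ],
)

```text
time_s: 23.1
eef_pos: [0.4875, 0.0527, 0.0649]
tcp_rot: [173.6, 28.9, -4.3]
force: [-0.1, -0.7, 0.3]
opening: 0.0569
gripper_force: 0.0
```

```bash
cat > seg.py <<'E'
from h import *
from rig import ctrl
def ring(c):
    h=cv2.cvtColor(c['image'],cv2.COLOR_RGB2HSV);m=((h[:,:,0]>19)&(h[:,:,0]<30)&(h[:,:,1]>150)&(h[:,:,2]>90));m[290:]=0
    n,l,stt,cen=cv2.connectedComponentsWithStats(m.astype(np.uint8))
    for k in np.argsort(-stt[1:,4])[:4]+1: print('blob x,y,w,h,area',stt[k],cen[k].round())
if __name__=="__main__":
    s=st();print(s['force'],s['opening'],s['gripper_force']);c=ctrl.camera('wrist');ring(c)
    R=Ro.from_euler('xyz',s['tcp_rot'],degrees=True).as_matrix()
    for x in(-.005,0,.005):print(x,[fe(c,s['eef_pos']+R@np.array(v)) for v in((x,0,-.02),(x,.022,-.02),(x,-.022,-.02),(x-.022,0,-.02),(x+.022,0,-.02))])
E
python3 seg.py; python3 -c "
from h import *
from seg import ring
c=dict(np.load('w1.npz'));ring(c)
from rig import ctrl
s=ctrl.read_state();print(tool(tgt(2,-.0345,-.005,.027,s)-s['eef_pos']))"
```

```text
t 23.1 pos [0.4875 0.0527 0.0649] rpy [173.6  28.9  -4.3] j [  -7.6   46.7   -4.7   93.7    2.1   69.2 -105.6] 
R [[0.873, -0.021, -0.487], [-0.066, -0.995, -0.076], [-0.483, 0.098, -0.87]]
[-0.08387598 -0.74400119  0.32027548] 0.056850570004076416 0.0
blob x,y,w,h,area [384 277   3   3   6] [385. 278.]
blob x,y,w,h,area [124 278   3   3   5] [125. 279.]
blob x,y,w,h,area [273 220   3   1   3] [274. 220.]
blob x,y,w,h,area [265 219   3   1   3] [266. 219.]
-0.005 [array([258., 265.]), array([303., 265.]), array([213., 265.]), array([258., 300.]), array([259., 224.])]
0 [array([258., 256.]), array([304., 256.]), array([213., 256.]), array([258., 293.]), array([259., 214.])]
0.005 [array([258., 247.]), array([304., 247.]), array([212., 247.]), array([258., 285.]), array([259., 204.])]
blob x,y,w,h,area [117 276   3   4   6] [118. 278.]
blob x,y,w,h,area [468 195   5   4   5] [470. 197.]
blob x,y,w,h,area [508  67   2   3   3] [508.  68.]
blob x,y,w,h,area [483 167   3   3   3] [484. 168.]
[-0.0018  0.0004 -0.0007]
```

Request:
jog_arm(
  commands=[
    {"claw": -0.3, "tx": 0, "ty": 0, "tz": 0, "yaw": 0},
    {"claw": -0.3, "tx": 0, "ty": 0, "tz": 0, "yaw": 0},
    {"claw": -0.3, "tx": 0, "ty": 0, "tz": 0, "yaw": 0},
    {"claw": -0.3, "tx": 0, "ty": 0, "tz": 0, "yaw": 0},
    {"claw": -0.3, "tx": 0, "ty": 0, "tz": -0.003, "yaw": 0},
    {"claw": -0.3, "tx": 0, "ty": 0, "tz": -0.006, "yaw": 0},
    {"claw": -0.3, "tx": 0, "ty": 0, "tz": -0.008, "yaw": 0},
    {"claw": -0.3, "tx": 0, "ty": 0, "tz": -0.008, "yaw": 0},
    {"claw": -0.3, "tx": 0, "ty": 0, "tz": 0, "yaw": 0},
    {"claw": -0.3, "tx": 0, "ty": 0, "tz": 0, "yaw": 0},
  ],
  grip_force=12,
)

```text
time_s: 24.4
eef_pos: [0.4994, 0.0545, 0.0865]
tcp_rot: [173.6, 28.9, -4.3]
force: [-0.6, 0.0, -0.3]
opening: 0.0451
gripper_force: 11.5
```

Run:
```python
from seg import *
s=st();print(s['force'],s['opening'],s['gripper_force']);c=ctrl.camera('wrist')
i=c['image'].astype(int);m=(i[:,:,0]-i[:,:,2]>90)&(i[:,:,1]<i[:,:,0]*.88);
h=cv2.cvtColor(c['image'],cv2.COLOR_RGB2HSV)
for k in range(180,300,6): print(k,[tuple(h[k,x]) for x in (210,216,222,240,256)])
R=Ro.from_euler('xyz',s['tcp_rot'],degrees=True).as_matrix()
np.savez('w7.npz',**c)
```

```text
t 24.4 pos [0.4994 0.0545 0.0865] rpy [173.6  28.9  -4.3] j [  -7.6   45.8   -4.6   91.6    2.    72.3 -105.5] 
R [[0.873, -0.021, -0.487], [-0.066, -0.995, -0.076], [-0.483, 0.098, -0.87]]
[-0.61068224  0.00937544 -0.33370419] 0.04506365514674301 11.478585222448316
180 [(np.uint8(16), np.uint8(114), np.uint8(157)), (np.uint8(17), np.uint8(107), np.uint8(160)), (np.uint8(22), np.uint8(47), np.uint8(200)), (np.uint8(23), np.uint8(47), np.uint8(200)), (np.uint8(25), np.uint8(45), np.uint8(219))]
186 [(np.uint8(17), np.uint8(117), np.uint8(179)), (np.uint8(16), np.uint8(117), np.uint8(181)), (np.uint8(17), np.uint8(118), np.uint8(179)), (np.uint8(16), np.uint8(116), np.uint8(184)), (np.uint8(16), np.uint8(116), np.uint8(185))]
192 [(np.uint8(17), np.uint8(117), np.uint8(183)), (np.uint8(16), np.uint8(119), np.uint8(182)), (np.uint8(17), np.uint8(118), np.uint8(183)), (np.uint8(16), np.uint8(118), np.uint8(183)), (np.uint8(16), np.uint8(116), np.uint8(184))]
198 [(np.uint8(19), np.uint8(107), np.uint8(222)), (np.uint8(19), np.uint8(104), np.uint8(227)), (np.uint8(19), np.uint8(104), np.u
[... 3120 characters left out ...]
), np.uint8(171))]
282 [(np.uint8(30), np.uint8(6), np.uint8(91)), (np.uint8(18), np.uint8(14), np.uint8(91)), (np.uint8(18), np.uint8(14), np.uint8(91)), (np.uint8(30), np.uint8(6), np.uint8(90)), (np.uint8(23), np.uint8(11), np.uint8(93))]
288 [(np.uint8(40), np.uint8(15), np.uint8(99)), (np.uint8(40), np.uint8(15), np.uint8(100)), (np.uint8(36), np.uint8(13), np.uint8(100)), (np.uint8(38), np.uint8(10), np.uint8(101)), (np.uint8(36), np.uint8(12), np.uint8(103))]
294 [(np.uint8(21), np.uint8(17), np.uint8(103)), (np.uint8(24), np.uint8(12), np.uint8(103)), (np.uint8(34), np.uint8(18), np.uint8(102)), (np.uint8(38), np.uint8(10), np.uint8(104)), (np.uint8(30), np.uint8(13), np.uint8(102))]
```

Run:
```python
from h import *
s=st();p=s['eef_pos'];R=Ro.from_euler('xyz',s['tcp_rot'],degrees=True).as_matrix()
a=p-.08*R[:,2];d=np.array([.552,-.267,.13])-a;print(a,tool(d),tool(d)/6, tool([0,0,-.09]))
c=dict(np.load('w7.npz'));print([fe(c,p+R@np.array(v)) for v in((.022,0,.008),(.0185,0,-.02),(-.0185,0,-.02),(0,.022,-.02))])
```

```text
t 24.45 pos [0.4992 0.0545 0.0863] rpy [173.6  28.9  -4.3] j [  -7.6   45.8   -4.6   91.6    2.    72.3 -105.5] 
R [[0.873, -0.021, -0.488], [-0.066, -0.995, -0.076], [-0.484, 0.098, -0.87]]
[0.53817689 0.0605069  0.15590874] [0.0462 0.323  0.0406] [0.0077     0.05383333 0.00676667] [ 0.0435 -0.0088  0.0783]
[array([258., 195.]), array([259., 221.]), array([258., 287.]), array([304., 256.])]
```

Request:
jog_arm(
  commands=[
    {"claw": -0.3, "tx": 0, "ty": 0, "tz": -0.02, "yaw": 0},
    {"claw": -0.3, "tx": 0, "ty": 0, "tz": -0.03, "yaw": 0},
    {"claw": -0.3, "tx": 0, "ty": 0, "tz": -0.03, "yaw": 0},
    {"claw": -0.3, "tx": 0.0045, "ty": 0.03, "tz": 0.004, "yaw": 0},
    {"claw": -0.3, "tx": 0.0075, "ty": 0.052, "tz": 0.0065, "yaw": 0},
    {"claw": -0.3, "tx": 0.0075, "ty": 0.052, "tz": 0.0065, "yaw": 0},
    {"claw": -0.3, "tx": 0.0075, "ty": 0.052, "tz": 0.0065, "yaw": 0},
    {"claw": -0.3, "tx": 0.0075, "ty": 0.052, "tz": 0.0065, "yaw": 0},
    {"claw": -0.3, "tx": 0.0075, "ty": 0.052, "tz": 0.0065, "yaw": 0},
    {"claw": -0.3, "tx": 0.0045, "ty": 0.033, "tz": 0.004, "yaw": 0},
  ],
)

```text
time_s: 25.7
eef_pos: [0.5513, -0.2701, 0.1296]
tcp_rot: [173.5, 29.0, -4.5]
force: [0.5, 0.1, -0.7]
opening: 0.0449
gripper_force: 11.5
```

Run:
```python
from h import *
s=st();d=np.array([.552,-.267,.034])-s['eef_pos'];print(s['opening'],tool(d))
```

```text
t 25.7 pos [ 0.5513 -0.2701  0.1296] rpy [173.5  29.   -4.5] j [ 14.1  50.1   2.6  75.2  10.2  82.  -80.5] 
R [[0.872, -0.023, -0.489], [-0.069, -0.995, -0.076], [-0.484, 0.099, -0.869]]
0.044911598342771766 [ 0.0467 -0.0126  0.0826]
```

Request:
jog_arm(
  commands=[
    {"claw": -0.3, "tx": 0.009, "ty": -0.0025, "tz": 0.016, "yaw": 0},
    {"claw": -0.3, "tx": 0.009, "ty": -0.0025, "tz": 0.016, "yaw": 0},
    {"claw": -0.3, "tx": 0.009, "ty": -0.0025, "tz": 0.016, "yaw": 0},
    {"claw": -0.3, "tx": 0.009, "ty": -0.0025, "tz": 0.016, "yaw": 0},
    {"claw": -0.3, "tx": 0.0065, "ty": -0.0016, "tz": 0.0112, "yaw": 0},
    {"claw": -0.3, "tx": 0.002, "ty": -0.0004, "tz": 0.0035, "yaw": 0},
    {"claw": -0.3, "tx": 0.0015, "ty": -0.0003, "tz": 0.0026, "yaw": 0},
    {"claw": -0.3, "tx": 0, "ty": 0, "tz": 0, "yaw": 0},
    {"claw": -0.3, "tx": 0, "ty": 0, "tz": 0, "yaw": 0},
    {"claw": -0.3, "tx": 0, "ty": 0, "tz": 0, "yaw": 0},
  ],
)

```text
time_s: 26.95
eef_pos: [0.5535, -0.264, 0.0363]
tcp_rot: [173.6, 28.9, -4.3]
force: [0.1, -0.1, -1.0]
opening: 0.0447
gripper_force: 11.5
```

Request:
jog_arm(
  commands=[
    {"claw": -0.3, "tx": 0.001, "ty": -0.0002, "tz": 0.0018, "yaw": 0},
    {"claw": -0.3, "tx": 0.001, "ty": -0.0002, "tz": 0.0018, "yaw": 0},
    {"claw": -0.3, "tx": 0.001, "ty": -0.0002, "tz": 0.0018, "yaw": 0},
    {"claw": -0.3, "tx": 0.001, "ty": -0.0002, "tz": 0.0018, "yaw": 0},
    {"claw": -0.3, "tx": 0.0005, "ty": -0.0001, "tz": 0.0009, "yaw": 0},
    {"claw": -0.3, "tx": 0.0005, "ty": -0.0001, "tz": 0.0009, "yaw": 0},
    {"claw": -0.3, "tx": 0.0005, "ty": -0.0001, "tz": 0.0009, "yaw": 0},
    {"claw": -0.3, "tx": 0, "ty": 0, "tz": 0, "yaw": 0},
    {"claw": -0.3, "tx": 0, "ty": 0, "tz": 0, "yaw": 0},
    {"claw": -0.3, "tx": 0, "ty": 0, "tz": 0, "yaw": 0},
  ],
)

```text
time_s: 28.2
eef_pos: [0.5534, -0.2639, 0.0246]
tcp_rot: [173.6, 28.9, -4.3]
force: [0.5, -0.4, -1.2]
opening: 0.0448
gripper_force: 11.5
```

Request:
jog_arm(
  commands=[
    {"claw": -0.3, "tx": 0.0005, "ty": -0.0001, "tz": 0.0009, "yaw": 0},
    {"claw": -0.3, "tx": 0, "ty": 0, "tz": 0, "yaw": 0},
    {"claw": -0.3, "tx": 0.0005, "ty": -0.0001, "tz": 0.0009, "yaw": 0},
    {"claw": -0.3, "tx": 0, "ty": 0, "tz": 0, "yaw": 0},
    {"claw": -0.3, "tx": 0.0005, "ty": -0.0001, "tz": 0.0009, "yaw": 0},
    {"claw": -0.3, "tx": 0, "ty": 0, "tz": 0, "yaw": 0},
    {"claw": -0.3, "tx": 0, "ty": 0, "tz": 0, "yaw": 0},
    {"claw": -0.3, "tx": 0, "ty": 0, "tz": 0, "yaw": 0},
    {"claw": -0.3, "tx": 0, "ty": 0, "tz": 0, "yaw": 0},
    {"claw": -0.3, "tx": 0, "ty": 0, "tz": 0, "yaw": 0},
  ],
)

```text
time_s: 29.45
eef_pos: [0.5533, -0.2639, 0.0215]
tcp_rot: [173.6, 28.9, -4.3]
force: [-0.0, 0.0, 0.2]
opening: 0.0446
gripper_force: 11.5
```

Request:
jog_arm(
  commands=[
    {"claw": -0.3, "tx": 0.0003, "ty": 0, "tz": 0.0006, "yaw": 0},
    {"claw": -0.3, "tx": -0.0019, "ty": 0, "tz": 0.0021, "yaw": 0},
    {"claw": -0.3, "tx": -0.0019, "ty": 0, "tz": 0.0021, "yaw": 0},
    {"claw": -0.3, "tx": -0.0019, "ty": 0, "tz": 0.0021, "yaw": 0},
    {"claw": -0.3, "tx": -0.0019, "ty": 0, "tz": 0.0021, "yaw": 0},
    {"claw": -0.3, "tx": -0.0019, "ty": 0, "tz": 0.0021, "yaw": 0},
    {"claw": -0.3, "tx": 0, "ty": 0, "tz": 0, "yaw": 0},
    {"claw": -0.3, "tx": 0, "ty": 0, "tz": 0, "yaw": 0},
    {"claw": -0.3, "tx": 0, "ty": 0, "tz": 0, "yaw": 0},
    {"claw": -0.3, "tx": 0, "ty": 0, "tz": 0, "yaw": 0},
  ],
  grip_force=3,
)

```text
time_s: 30.7
eef_pos: [0.54, -0.2641, 0.0162]
tcp_rot: [173.6, 28.9, -4.3]
force: [0.2, -0.7, -0.6]
opening: 0.043
gripper_force: 2.9
```

```bash
cat > chk.py <<'E'
from seg import *
def blob(c):
    h=cv2.cvtColor(c['image'],cv2.COLOR_RGB2HSV);m=((h[:,:,0]>=17)&(h[:,:,0]<=22)&(h[:,:,1]>135)&(h[:,:,2]>80)).astype(np.uint8);m[290:]=0
    return m
def rows(m,c0,c1,r0,r1,st):
    for k in range(r0,r1,st):
        x=np.nonzero(m[k,c0:c1])[0]+c0
        if len(x): print(k,x.min(),x.max(),len(x))
E
python3 - <<'E'
from chk import *
s=st();c=ctrl.camera('wrist');rows(blob(c),190,330,150,290,8);np.savez('w8.npz',**c)
b=[s['eef_pos'][0]+.006,s['eef_pos'][1]]
for n,v in(('farbot',(.022,0,.006)),('fartop',(.022,0,.034)),('sideL',(0,.022,.034)),('sideR',(0,-.022,.034)),('neartop',(-.022,0,.034))):print(n,fe(c,[b[0]+v[0],b[1]+v[1],v[2]]))
E
```

```text
t 30.7 pos [ 0.54   -0.2641  0.0162] rpy [173.6  28.9  -4.3] j [ 14.1  57.5   2.2  78.1  10.5  71.9 -82.6] 
R [[0.873, -0.021, -0.487], [-0.066, -0.995, -0.076], [-0.483, 0.098, -0.87]]
198 240 270 31
206 224 285 62
214 218 291 74
222 215 293 79
230 214 295 82
238 214 296 60
246 213 297 85
254 213 298 79
262 212 298 81
270 221 296 70
farbot [255. 189.]
fartop [261. 235.]
sideL [217. 264.]
sideR [305. 256.]
neartop [262. 280.]
```

Request:
jog_arm(
  commands=[
    {"claw": -0.1, "tx": 0, "ty": 0, "tz": 0, "yaw": 0},
    {"claw": 0.05, "tx": 0, "ty": 0, "tz": 0, "yaw": 0},
    {"claw": 0.2, "tx": 0, "ty": 0, "tz": 0, "yaw": 0},
    {"claw": 0.35, "tx": 0, "ty": 0, "tz": 0, "yaw": 0},
    {"claw": 0.35, "tx": 0, "ty": 0, "tz": 0, "yaw": 0},
    {"claw": 0.35, "tx": 0, "ty": 0, "tz": 0, "yaw": 0},
    {"claw": 0.35, "tx": 0, "ty": 0, "tz": -0.01, "yaw": 0},
    {"claw": 0.35, "tx": 0, "ty": 0, "tz": -0.03, "yaw": 0},
    {"claw": 0.35, "tx": 0, "ty": 0, "tz": -0.04, "yaw": 0},
    {"claw": 0.35, "tx": 0, "ty": 0, "tz": -0.05, "yaw": 0},
  ],
)

```text
time_s: 32.0
eef_pos: [0.6034, -0.2541, 0.1307]
tcp_rot: [173.6, 29.0, -4.3]
force: [0.8, -0.5, 0.3]
opening: 0.0595
gripper_force: 0.0
```

Run:
```python
from chk import *
s=st();print(s['opening']);c=ctrl.camera('wrist');np.savez('w9.npz',**c);m=blob(c)
n,l,stt,cen=cv2.connectedComponentsWithStats(m)
for k in np.argsort(-stt[1:,4])[:3]+1: print('blob',stt[k],cen[k].round())
k=np.argmax(stt[1:,4])+1
rows((l==k).astype(np.uint8),0,512,100,290,5)
for x in(.53,.54,.55):
    print(x,[fe(c,[x+v[0],-.264+v[1],v[2]]).tolist() for v in((.022,0,.006),(.022,0,.034),(0,.022,.034),(0,-.022,.034),(-.022,0,.034))])
c=ctrl.camera('scene');np.savez('scene2.npz',**c);i=c['image'].astype(int)
mb=((i[:,:,2]>i[:,:,0]+25)&(i[:,:,2]>60)).astype(np.uint8);mb[:200]=0;mb[:,240:]=0
for nm,M in(('blue',mb),('brass',blob(c)*(np.arange(384)[:,None]>215)*(np.arange(512)<240))):
    n,l,stt,cen=cv2.connectedComponentsWithStats(M.astype(np.uint8))
    for k in np.argsort(-stt[1:,4])[:2]+1: print(nm,stt[k],cen[k].round(1))
print(proj('scene2.npz',[[.4665,-.257,.006],[.4665,-.257,.054],[.54,-.264,.006],[.54,-.264,.034]]).round())
```

```text
t 32.0 pos [ 0.6034 -0.2541  0.1307] rpy [173.6  29.   -4.3] j [ 12.3  54.6   2.3  65.9   9.2  87.2 -81.3] 
R [[0.872, -0.021, -0.488], [-0.066, -0.995, -0.075], [-0.484, 0.098, -0.869]]
0.05953954270255049
blob [ 114  141   69   37 1970] [148. 160.]
blob [ 302   40  157   24 1926] [368.  51.]
blob [ 108  212   82   30 1261] [145. 227.]
145 145 178 32
150 115 178 60
155 115 179 65
160 115 180 66
165 115 180 66
170 116 181 62
175 114 163 35
0.53 [[255.0, 159.0], [259.0, 180.0], [236.0, 198.0], [282.0, 194.0], [259.0, 211.0]]
0.54 [[255.0, 151.0], [258.0, 171.0], [235.0, 191.0], [282.0, 187.0], [259.0, 205.0]]
0.55 [[255.0, 143.0], [258.0, 163.0], [234.0, 183.0], [283.0, 179.0], [259.0, 198.0]]
blue [159 226  15   6  31] [166.5 227.6]
blue [163 376  14   8  27] [168.9 380.4]
brass [176 265  16  11 112] [184. 270.]
brass [184 243  19  10  36] [193.8 247. ]
[[170. 245.]
 [167. 232.]
 [182. 266.]
 [181. 259.]]
```

Request:
jog_arm(
  commands=[
    {"claw": 0.35, "tx": -0.024, "ty": 0.005, "tz": -0.0435, "yaw": 0},
    {"claw": 0.35, "tx": -0.024, "ty": 0.005, "tz": -0.0435, "yaw": 0},
    {"claw": 0.35, "tx": -0.024, "ty": 0.005, "tz": -0.0435, "yaw": 0},
    {"claw": 0.35, "tx": 0, "ty": -0.05, "tz": 0, "yaw": 0},
    {"claw": 0.35, "tx": 0, "ty": -0.05, "tz": 0, "yaw": 0},
    {"claw": 0.35, "tx": 0, "ty": -0.05, "tz": 0, "yaw": 0},
    {"claw": 0.35, "tx": 0, "ty": -0.05, "tz": 0, "yaw": 0},
    {"claw": 0.35, "tx": 0, "ty": -0.05, "tz": 0, "yaw": 0},
    {"claw": 0.35, "tx": 0, "ty": -0.05, "tz": 0, "yaw": 0},
    {"claw": 0.35, "tx": 0, "ty": 0, "tz": 0, "yaw": 0},
  ],
)

```text
time_s: 33.35
eef_pos: [0.6091, 0.0496, 0.249]
tcp_rot: [173.8, 29.0, -3.8]
force: [0.4, -0.8, -0.3]
opening: 0.0594
gripper_force: 0.0
```

Run:
```python
from chk import *
def cylpts(b,prof):
    a=np.linspace(0,2*np.pi,60);return np.array([[b[0]+r*np.cos(t),b[1]+r*np.sin(t),.006+z] for z,r in prof for t in a])
print(ctrl.read_state()['eef_pos'])
for cn in('scene','top'):
    c=ctrl.camera(cn);np.savez(cn+'3.npz',**c)
    i0=np.load(cn+'0.npz')['image'].astype(int);i=c['image'].astype(int)
    d=(np.abs(i-i0).sum(2)>50)
    P=proj(cn+'3.npz',[[.467,-.259,.03]])[0].round().astype(int);Q=proj(cn+'3.npz',[[.541,-.264,.02]])[0].round().astype(int)
    print(cn,'cup',P,'ring',Q)
    h=cv2.cvtColor(c['image'],cv2.COLOR_RGB2HSV)
    r0,r1=min(P[1],Q[1])-24,max(P[1],Q[1])+22;c0,c1=min(P[0],Q[0])-24,max(P[0],Q[0])+26
    print('cols',c0,c1)
    for r in range(r0,r1): print(r,''.join('B' if (95<h[r,x,0]<125 and h[r,x,1]>70) else 'y' if (15<=h[r,x,0]<=32 and h[r,x,1]>100 and d[r,x]) else 'd' if d[r,x] else '.' for x in range(c0,c1)))
    for nm,b,pr in(('cup',(.467,-.259),[(0,.021),(.026,.0225),(.048,.0225)]),('ring',(.541,-.264),[(0,.022),(.028,.022)])):
        uv=proj(cn+'3.npz',cylpts(b,pr));print(nm,'bbox pred',uv.min(0).round(1),uv.max(0).round(1))
```

```text
[0.60906697 0.0495873  0.24902535]
scene cup [168 239] ring [182 263]
cols 144 208
215 ................................................................
216 ................................................................
217 ................................................................
218 ................................................................
219 ................................................................
220 ................................................................
221 ................................................................
222 ................................................................
223 ................................................................
224 ................................................................
225 ................................................................
226 ....................dddBBBBBd...................................
227 ..................ddBBBBBBBBBB..................................
228 .................dBBBBBBBBBBBBBd................................
229 ...............dBBBBBBBBBBBBBBBB...............
[... 7288 characters left out ...]
..........
241 ..................................................
242 ..................................................
243 ..................................................
244 ..................................................
245 ..................................................
246 ..................................................
247 ..................................................
248 ..................................................
249 ..................................................
250 ..................................................
251 ..................................................
cup bbox pred [331.9 221. ] [351.8 238.9]
ring bbox pred [332.  194.7] [350.2 212.2]
```

The measured outlines match an upright cup (predicted box 156–178 × 225–253, seen about 157–177 × 226–252) and an upright ring (predicted 171–192 × 252–275, seen 172–192 × 253–274). They are well apart and clear of the plate, so I'm handing in.

```bash
python3 -c "
from rig import ctrl
print(ctrl.finish_job())"
```

```text
the job is handed in; nothing more can be done
None
```

The blue egg cup and the brass ring both stand upright on the bare half of the tray, apart from each other and clear of the plate; I checked this against both fixed cameras and handed the job in at about 33 s, but the call returned no verdict.

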